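# Hang the tea box on its screw and cover it

## Task

Hang the open white tea box on the screw in the low board: pass the keyhole in its back over the screw head, let the box down until it locks, and let go. Then take the wooden cover from its sloping stand and set it on the hanging box so that it sits flat and fully seated all round. Leave the tin, the tub and the small mill on the table where they stand.

Things in the scene. Friction and masses are not known exactly. Their poses are not given: they have to be found in the camera images.
- tea_box: Open-topped white enamelled box with plain upright sides, loose, 78 mm deep (its x) x 58 mm wide (its y) x 90 mm high, walls and floor 4 mm; about 0.22 kg. Origin at the centre of its underside, z up. Its +x side is the back, which has the keyhole and at the start faces roughly away from the robot.
- box_center (a point): Centre of the tea box, 45 mm above its underside; axes as the box. Grasp across the 58 mm width (y).
- box_rim (a point): Centre of the box's open mouth, level with the rim, 90 mm above the underside; axes as the box. The mouth measures 70 mm (x) by 50 mm (y) inside.
- keyhole_round (a point): Centre of the wide part of the keyhole, in the middle of the 4 mm back wall: on the box's midline, 37 mm behind its centre and 44 mm above its underside; opening 24 mm wide with bevelled corners. A slot 9 mm wide runs up from it.
- keyhole_top (a point): Where the screw's neck lies once the box has been let down: upper end of the slot, in the middle of the back wall, 62 mm above the underside, 18 mm above keyhole_round.
- board: Low upright wooden board, fixed, 200 mm wide (y), 138 mm high, 16 mm thick, with a foot and brackets behind it. Origin at the foot of the front face, in the middle; +x points into the board, so the front face looks along -x. One steel screw sticks out of the front face.
- screw_head (a point): Centre of the screw's round head, 16 mm across and 4 mm thick, on the board's midline 122 mm above its foot; the back of the head stands 7 mm off the board's face, its front 11 mm. Axes as the board.
- screw_neck (a point): Middle of the screw's bare neck, 6 mm thick, 3.5 mm in front of the board's face and 122 mm above its foot. Axes as the board.
- cover_seat (a point): The wooden cover, loose, about 0.1 kg: plate 78 (its x) x 58 (its y) x 8 mm with a grip on top and a plug below, 62 x 42 mm at the plate, tapering to 50 x 30 mm, 8 mm deep. This point is the centre of the plate's underside, which comes to lie on the box rim with the plug inside the mouth; z points out of the top.
- cover_knob (a point): Middle of the cover's grip: an upright bar 14 mm thick (y), 36 mm long (x), rising 29.5 mm above the plate; the point is 15 mm above the plate's top, 23 mm above cover_seat. Axes as the cover.
- cover_stand: Dark steel stand, fixed, 94 x 80 mm, about 70 mm high, with a face sloping 35 degrees that is low towards its -x, which points roughly to the world +y, and has a lip at the low edge. Origin at the centre of its underside.
- cover: The wooden cover again; origin and axes the same as cover_seat. At the start it lies tilted 35 degrees on its stand, its top facing up and roughly to the robot's left (+y), its x pointing up the slope (roughly -y). It fits the box either way round (half turn about z).
- tin_1: Bystander on the table, to the left of the board: food tin, 57 mm across, 72 mm high; origin at its underside.
- tub_1: Bystander: white yoghurt tub, right of the board, 72 mm across, 71 mm high; origin at its underside.
- mill_2: Bystander: small grey-topped mill, 44 mm across, 90 mm high; origin at its underside.
Not all that is in view belongs to the job. Leave any green look-alike of the tea_box alone.

How it is judged (in metres and radians):
On the way, in this order (a step that is already met when the one before it is completed fails the run):
1. the tea box hangs locked on the screw, let go (distance between keyhole_top and screw_neck below 0.006 m and angle between tea_box's own z axis and vertical below 0.12 rad and contact force between tea_box and the fingers below 0.1 N), for 0.3 s.
2. the cover is seated on the hanging box (distance between keyhole_top and screw_neck below 0.006 m and angle between tea_box's own z axis and vertical below 0.12 rad and x of cover_seat in the frame of box_rim between -0.006 and 0.006 m and y of cover_seat in the frame of box_rim between -0.006 and 0.006 m and z of cover_seat in the frame of box_rim between -0.003 and 0.003 m and angle between the z axis of cover_seat and the z axis of box_rim, either way round below 0.06 rad), for 0.2 s.
At the end, for the whole second after the job is handed in: The tea box hangs on the screw (upper end of the slot within 6 mm of the screw's neck, box within 7 degrees of upright), the cover is seated on it (within 6 mm of the centre, 3 mm in height, 3.4 degrees of the rim's plane), both at rest (all of step 2 and linear speed of each of tea_box, cover below 0.02 m/s); the robot touches nothing.
It fails at once if the tin is moved more than 30 mm (distance of tin_1 from where it was at the start of the episode above 0.03 m).
It fails at once if the tub is moved more than 30 mm (distance of tub_1 from where it was at the start of the episode above 0.03 m).
It fails at once if the mill is moved more than 30 mm (distance of mill_2 from where it was at the start of the episode above 0.03 m).
It also fails if it takes over 61 s, if anything falls off the work surface, if the arm or the gripper's body presses on something with over 40 N, if the wrist force passes 120 N, or if a joint passes its speed limit or range.

## Robot

A 6-joint arm with a two-finger parallel gripper is mounted at the origin on a cart in front of the work surface, level with it; the furniture and walls round the work are solid. World frame = base frame: x ahead of the robot, y to its left, z up, the work surface at z = 0. Lengths are in m, angles in degrees, forces in N, time in s.
With the tool pointing down it reaches from about 0.3 to 0.75 m from the base axis. Payload 8.5 kg.
Tool frame: the origin (TCP) lies between the finger pads; the fingertips stand 17 mm ahead of it and the grasp point (between the pads) lies 2 mm behind it (env.tip_reach is the distance from the TCP to the fingertips, in m); z points along the fingers, y is the line along which they close (so a half turn about z gives the same grasp; the last joint's range is limited). The gripper opens to 85 mm and grips with 20 to 120 N. Pads are 22 mm wide; open, the fingers measure 114 mm over their backs; the gripper's body (76 mm by 85 mm) begins 54 mm behind the grasp point. The pads swing forward as they close: fully open they stand 13 mm farther back than shut.
Start: joints at [58.195, 21.807, 74.336, -0, 83.858, -12.336], TCP at [0.183, 0.519, 0.248] pointing down, gripper open.
Joint ranges: [-178.18, 178.18], [-50.72, 133.34], [12.68, 142.11], [-81.47, 261.47], [9.98, 163.14], [-165.26, 165.26]. Speed limits (degrees/s): [136.94, 136.94, 180, 180, 180, 180].

## Interface

Orientations are given as a 3x3 rotation matrix whose columns are the frame's x, y, z axes.
In Python, from rig import env, viewer gives the robot as it stands.
- The arm moves only by the tool move_arm, never from a script. Its argument "motion" is a list of rows, each a list of 2 entries, a list of its own where there are three numbers: the shift along the tool's x, y, z normalised to -1 to 1, where 1 is 50 mm, then the turn, a rotation vector about the tool's x, y, z normalised to -1 to 1, where 1 is 8 degrees. A call has 1 to 20 rows; each row shifts and turns the commanded pose from where the row before left it, along the tool's axes as they then stand; what a row does not reach is not made up. A row lasts 1/10 s, in which the tool goes at most 50 mm and 8.59 degrees, less where a joint would pass 70% of its speed; a pose out of reach is approached as far as the arm can. A call with a number of a shift or a turn outside -1 to 1 is refused whole. A call with a gripper value outside its range is refused whole. "claw" is the closure, from 0 (fully open) to 1 (shut), set as the call begins (left out, the last holds). The fingers move at their own pace and stop on an object; "force" is the grip in N (left out, the last holds). Time passes only in rows, so rows that do not move let the fingers close. It gives the time, the measured TCP pose, the force, the opening and the grip force at its end, in the units of the state.
- env.observe(): the state, without advancing time (a new reading comes with each control period).
- viewer.get_image(name): name is "scene" or "top"; returns a dict with "frame" (384x512x3 uint8, red, green, blue), "depth" (384x512 float32, m along the optical axis (not along the pixel's ray), 0 where there is no reading), "fx", "fy", "cx", "cy" (pixels), "k1" (the pictures are not rectified: a ray, as slopes to the right and down, at radius r is drawn at 1 + k1 r^2 times it, then the intrinsics apply), "eye" and "attitude" of the camera in the world. Camera axes: x right, y up, looking along -z (the intrinsics and any distortion apply to the point x, -y, -z); pixel columns grow to the right and rows downward; lengths in m; the calibration is good to about 2 mm. A picture is of the moment at which its call begins.
- env.close_job(): hands the job in; it is judged then, once.
The state is a dict: "time_s": time; "q": joint angles; "qvel": joint speeds; "joint_efforts": joint torques, N m; "position": TCP position; "tool_rot": TCP orientation; "ft_force": force on the tool from outside, world axes, zero at the start; "wrist_torque": the same for the moment, N m; "grip_width": finger opening in m; "gripper_force": force on a finger pad.
Only numpy, scipy, OpenCV 4.12 (cv2) and the standard library are available. Lean on these libraries where they do the work, as an engineer would, in place of code of your own. Each camera call takes 0.05 s, during which the arm holds its last target. There are 200 camera calls.

## Working session

There is one attempt and no reset: what is moved stays moved. The work goes in short steps, Python scripts to look and compute and a tool call to move; the robot and the scene stay as the last step left them, time stands still between calls to the robot, and variables do not carry over. Pictures are saved under pics/ and viewed, at most 10 in all, crops included, and the job is handed in when it is done.

Besides the shell and the picture viewer there is one more tool, called after "Emit:" as name(argument=value, ...) on one line, values as JSON. move_arm: Moves the arm, as the interface text tells. Scaled input: -1 to 1 covers 50 mm each way for a shift and 8 degrees each way for a turn. Its arguments: {"type":"object","properties":{"motion":{"type":"array","items":{"type":"array"}},"claw":{"type":"number"},"force":{"type":"number"}},"required":["motion"]}

```bash
ls; mkdir -p pics
python3 - <<'E'
from rig import env, viewer
import cv2,numpy as np
print(env.observe(), env.tip_reach)
a=[]
for n in("scene","top"):
    d=viewer.get_image(n); np.savez(f"pics/{n}0.npz",**d)
    print(n,{k:v for k,v in d.items() if k not in("frame","depth")},(d["depth"]>0).mean())
    cv2.imwrite(f"pics/{n}0.png",cv2.resize(d["frame"][:,:,::-1],(800,600)))
E
```

```text
pics
{'time_s': 0.0, 'q': array([ 5.81966130e+01,  2.18416209e+01,  7.43872005e+01, -1.19079453e-03,
        8.38564428e+01, -1.23378776e+01]), 'qvel': array([-0.00482416,  0.06357878, -0.0009354 ,  0.07477694, -0.01570805,
       -0.03465977]), 'joint_efforts': array([-1.59769511e-04, -4.48467743e+01, -2.31271738e+01, -2.49002769e-04,
        4.85041397e-03,  1.77180323e-05]), 'position': array([0.18315806, 0.51831288, 0.24769144]), 'tool_rot': array([[-9.42842895e-01,  3.33236683e-01, -7.66697975e-04],
       [ 3.33237432e-01,  9.42842080e-01, -1.27560408e-03],
       [ 2.97797042e-04, -1.45818670e-03, -9.99998893e-01]]), 'ft_force': array([ 0.31921864, -1.0762631 , -0.05271086]), 'wrist_torque': array([ 0.03580315, -0.05488268,  0.02938808]), 'gripper_force': 0.0, 'grip_width': 0.08528625216213812} 0.017
scene {'fx': 410.04242658786626, 'fy': 410.04242658786626, 'cx': 258.9106342314632, 'cy': 181.54881843872184, 'k1': -0.05593370062096653, 'eye': array([ 0.08095252, -0.3961205 ,  0.78690071]), 'attitude': array([[ 0.67400782,  0.53227406, -0.51224777],
       [-0.73864595,  0.47549901, -0.47781048],
       [-0.01075282,  0.70041774,  0.71365213]])} 0.9962209065755209
top {'fx': 381.7403317637676, 'fy': 381.7403317637676, 'cx': 251.97055058048392, 'cy': 190.760147049988, 'k1': -0.11037893978975333, 'eye': array([0.4045169 , 0.0651202 , 1.03317603]), 'attitude': array([[-0.01419173,  0.98656236, -0.16276765],
       [-0.99984795, -0.01565126, -0.00768808],
       [-0.01013229,  0.16263379,  0.98663447]])} 0.996124267578125
```

View pics/scene0.png

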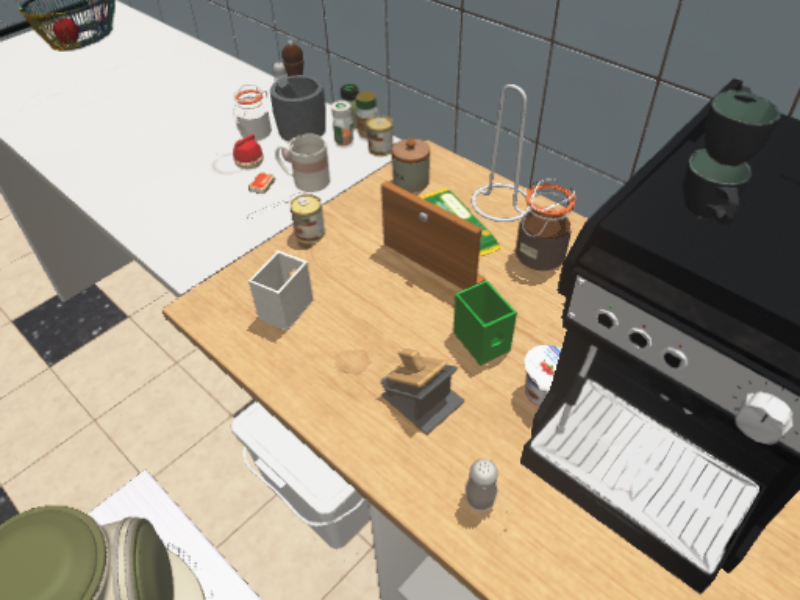

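View pics/top0.png

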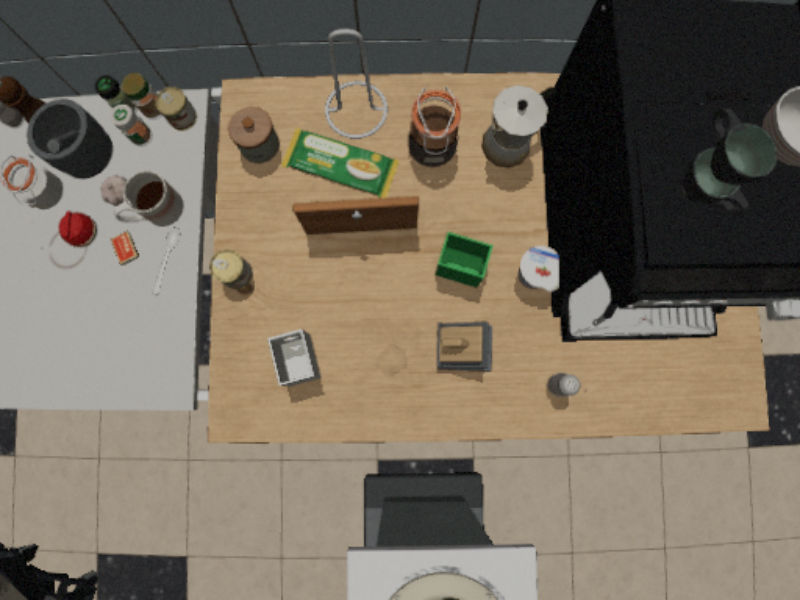

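The scene view shows the white box at (283,290), the board with its screw at (423,217), and the cover on its stand at (420,385); the green look-alike is at (485,322). In the top view the box is at (294,358), the screw at (357,214), the cover at (462,345), the tin at (230,270), the tub at (540,268) and the mill at (565,385).

```bash
cat > h.py <<'E'
import numpy as np,cv2
def K(d): return np.array([[d["fx"],0,d["cx"]],[0,d["fy"],d["cy"]],[0,0,1.]]),np.array([d["k1"],0,0,0,0],float)
def rays(d,uv):
    # exact inversion of r_d=r(1+k1 r^2)
    k,_=K(d);x=(np.asarray(uv,float).reshape(-1,2)-[k[0,2],k[1,2]])/[k[0,0],k[1,1]];y=x.copy()
    for _ in range(30): y=x/(1+d["k1"]*(y**2).sum(1,keepdims=True))
    return np.c_[y[:,0],-y[:,1],-np.ones(len(y))]@d["attitude"].T
def cloud(d):
    h,w=d["depth"].shape;u,v=np.meshgrid(np.arange(w),np.arange(h))
    return (d["eye"]+rays(d,np.c_[u.ravel(),v.ravel()])*d["depth"].ravel()[:,None]).reshape(h,w,3)
def proj(d,P):
    c=(np.atleast_2d(P)-d["eye"])@d["attitude"];x=c[:,:2]*[1,-1]/-c[:,2:]
    x=x*(1+d["k1"]*(x**2).sum(1,keepdims=True));return x*[d["fx"],d["fy"]]+[d["cx"],d["cy"]]
def onplane(d,uv,z):
    r=rays(d,uv);return d["eye"]+r*((z-d["eye"][2])/r[:,2:])
def tri(d1,u1,d2,u2):
    A=[];b=[]
    for d,u in((d1,u1),(d2,u2)):
        r=rays(d,u)[0];r/=np.linalg.norm(r);M=np.eye(3)-np.outer(r,r);A.append(M);b.append(M@d["eye"])
    p=np.linalg.solve(sum(A),sum(b));return p,np.linalg.norm(A[0]@p-b[0])+np.linalg.norm(A[1]@p-b[1])
E
python3 - <<'E'
from h import *
D={n:dict(np.load(f"pics/{n}0.npz")) for n in("scene","top")}
for n,d in D.items():
    P=cloud(d);f=d["frame"].astype(int);z=P[...,2];s=f.max(2)-f.min(2)
    s0={"scene":np.s_[150:215,155:205],"top":np.s_[205:252,168:208]}[n]
    p=P[s0].reshape(-1,3);q=p[(p[:,2]>.07)]
    print(n,"box z hist",np.histogram(q[:,2],bins=np.arange(.07,.11,.004)))
    q=q[q[:,2]>.084];print(" rim",np.median(q[:,2]),cv2.minAreaRect(q[:,:2].astype(np.float32)*1000),len(q))
    t=P[...,2][np.s_[225:235,150:165] if n=="top" else np.s_[215:225,190:205]];print(" table z",np.median(t))
    # board front/top
    sb={"scene":np.s_[115:190,240:315],"top":np.s_[120:155,185:272]}[n]
    p=P[sb].reshape(-1,3);q=p[(p[:,2]>.131)&(p[:,2]<.15)];r=cv2.minAreaRect(q[:,:2].astype(np.float32)*1000);print(" board top",np.median(q[:,2]),r)
    q=p[(p[:,2]>.03)&(p[:,2]<.11)]; 
    c=q.mean(0);print(" front?",c, np.linalg.svd(q-c,full_matrices=0)[1:], len(q))
    # screw: grey pixels on the board
    m=np.zeros(z.shape,bool);m[sb]=1;m&=(s<45)&(f.sum(2)>200)&(z>.1)&(z<.145)
    k,l,st,ce=cv2.connectedComponentsWithStats(m.astype(np.uint8))
    for i in range(1,k):
        if st[i,4]>6: print(" screw",ce[i],st[i],np.median(P[l==i],axis=0))
E
python3 - <<'E'
import cv2,numpy as np
a=[cv2.resize(np.load("pics/%s0.npz"%n)["frame"][s][:,:,::-1],(390,390),interpolation=cv2.INTER_CUBIC) for n,s in(("scene",np.s_[210:280,235:305]),("top",np.s_[190:250,265:325]),)]
cv2.imwrite("pics/cov.png",np.hstack(a))
E
```

```text
scene box z hist (array([ 76,  75,  81,  86, 138,  51,   0,   0,   0]), array([0.07 , 0.074, 0.078, 0.082, 0.086, 0.09 , 0.094, 0.098, 0.102,
       0.106]))
 rim 0.08860286520833044 ((270.3021545410156, -46.306549072265625), (790.2359008789062, 91.75740051269531), 54.950721740722656) 250
 table z -0.00040433806480688617
 board top 0.1369841824916297 ((703.9625244140625, 130.9165802001953), (19.67624855041504, 199.96072387695312), 1.6252386569976807)
 front? [0.69519343 0.10903054 0.07170305] (array([2.82128874, 0.97109856, 0.81246119]), array([[-0.13333266, -0.99035166,  0.03776231],
       [-0.77061919,  0.12755821,  0.62439969],
       [ 0.62319216, -0.05415251,  0.78019167]])) 1578
 screw [270.57575758 138.45454545] [268 136   6   6  33] [0.689119   0.12954277 0.12247069]
top box z hist (array([25, 19, 21, 23, 96, 93,  2,  0,  0]), array([0.07 , 0.074, 0.078, 0.082, 0.086, 0.09 , 0.094, 0.098, 0.102,
       0.106]))
 rim 0.08982635855762167 ((462.0210266113281, 169.2823486328125), (219.33407592773438, 92.29566955566406), 83.9198226928711) 205
 table z 0.0005300530107226198
 board top 0.1377515067935015 ((704.3755493164062, 130.29129028320312), (17.23836898803711, 195.7048797607422), 3.289680242538452)
 front? [0.69778828 0.12860416 0.07117805] (array([1.45576521, 0.58823127, 0.01479933]), array([[-4.41438087e-02,  9.98949460e-01, -1.23004128e-02],
       [-3.95587507e-04, -1.23298926e-02, -9.99923906e-01],
       [-9.99025109e-01, -4.41355837e-02,  9.39460347e-04]])) 653
 screw [228.15789474 136.84210526] [225 135   7   4  19] [0.6892668  0.12948988 0.1267471 ]
```

View pics/cov.png

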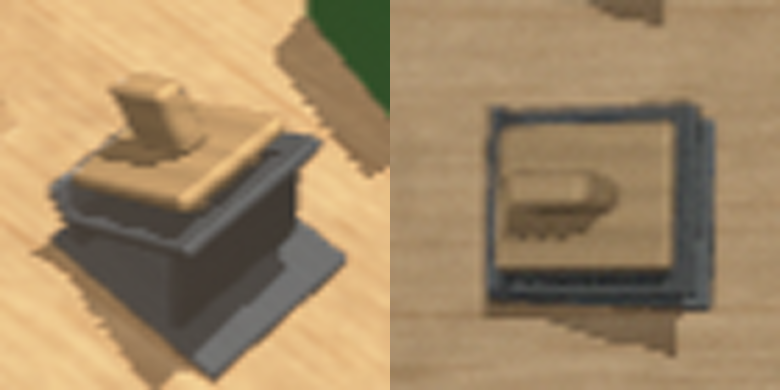

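The cover crop shows the grip bar running along the slope. In the top half its end nearest +y is at about (510,190) in the crop and its foot end at about (610,190), and the plate spans (500–672, 122–268). Next I'll get precise fits for box, board and cover.

Run:
```python
from h import *
np.set_printoptions(precision=4,suppress=True)
D={n:dict(np.load(f"pics/{n}0.npz")) for n in("scene","top")}
B=np.array([.43,.21])
for n,d in D.items():
    P=cloud(d);f=d["frame"].astype(int)
    p=P.reshape(-1,3);c=f.reshape(-1,3);w=(c.max(1)-c.min(1)<40)
    q=onplane(d,[[ {"scene":283*.64,"top":294*.64}[n],{"scene":270*.64,"top":358*.64}[n]]],.09)[0];print(n,"rough",q)
    near=(np.linalg.norm(p[:,:2]-q[:2],axis=1)<.065)
    m=near&(p[:,2]>.084)&(p[:,2]<.096)
    img=m.reshape(P.shape[:2]).astype(np.uint8)
    k,l,st,ce=cv2.connectedComponentsWithStats(img);i=1+st[1:,4].argmax()
    q=p[(l==i).ravel()];print(" rim z",np.median(q[:,2]),cv2.minAreaRect(q[:,:2].astype(np.float32)*1000),len(q))
    # outer contour pixel route: ray to plane z=.09
    cnt=max(cv2.findContours((l==i).astype(np.uint8),cv2.RETR_EXTERNAL,cv2.CHAIN_APPROX_NONE)[0],key=len).reshape(-1,2)
    print(" ray rect",cv2.minAreaRect(onplane(d,cnt,.09)[:,:2].astype(np.float32)*1000))
    # cover: wood-coloured, z>.045 near stand
    q=onplane(d,[[{"scene":418*.64,"top":460*.64}[n],{"scene":372*.64,"top":345*.64}[n]]],.06)[0];print(" cover rough",q)
    wood=(c[:,0]-c[:,2]>35)
    m=(np.linalg.norm(p[:,:2]-q[:2],axis=1)<.07)&(p[:,2]>.035)&wood
    q=p[m]
    best=None;rng=np.random.default_rng(0)
    for _ in range(400):
        a=q[rng.choice(len(q),3,0)];nn=np.cross(a[1]-a[0],a[2]-a[0]);nn/=np.linalg.norm(nn)+1e-12;nn*=np.sign(nn[2]+1e-9)
        g=abs((q-a[0])@nn)<.0015
        if nn[2]>.7 and (best is None or g.sum()>best.sum()): best=g
    g=q[best];c0=g.mean(0);N=np.linalg.svd(g-c0,full_matrices=0)[2][2];N*=np.sign(N[2])
    X=np.array([N[0],N[1],0]);X=-(X/np.linalg.norm(X));X=X-N*(X@N);X/=np.linalg.norm(X);Y=np.cross(N,X)
    r=cv2.minAreaRect((np.c_[(g-c0)@X,(g-c0)@Y]*1000).astype(np.float32))
    C=c0+(X*r[0][0]+Y*r[0][1])/1000
    print(" plate N",N,"tilt",np.degrees(np.arccos(N[2])),"centre(top face)",C,r,"low yaw",np.degrees(np.arctan2(X[1],X[0])))
    h=(q-C)@N;k=q[(h>.004)&(h<.045)];kk=k[(h[(h>.004)&(h<.045)]>.024)]
    print(" grip top",len(kk),np.median((kk-C)@N),"in cover xy",cv2.minAreaRect((np.c_[(kk-C)@X,(kk-C)@Y]*1000).astype(np.float32)), "world",kk.mean(0))
    tcp=np.array([.183,.518,.248]);print(" tcp px",proj(d,tcp))
```

```text
scene rough [0.4766 0.2325 0.09  ]
 rim z 0.0883717194642828 ((470.5406188964844, 237.2467498779297), (80.93569946289062, 60.105533599853516), 14.457240104675293) 229
 ray rect ((469.53265380859375, 234.15115356445312), (82.7990493774414, 62.85382080078125), 13.69477367401123)
 cover rough [ 0.4872 -0.0404  0.06  ]
 plate N [0.0316 0.5708 0.8205] tilt 34.86909970036571 centre(top face) [ 0.4887 -0.0332  0.0609] ((-8.026311874389648, 4.601099014282227), (58.33857345581055, 77.01181030273438), 87.66199493408203) low yaw -93.16461549270659
 grip top 57 0.028677066144065493 in cover xy ((1.1673879623413086, -0.812767505645752), (31.53740692138672, 12.735878944396973), 1.614328384399414) world [ 0.4873 -0.0187  0.085 ]
 tcp px [[-15.2881 130.6361]]
top rough [0.4663 0.2319 0.09  ]
 rim z 0.0897552698691012 ((468.8508605957031, 238.08148193359375), (78.72627258300781, 58.79702377319336), 14.297442436218262) 200
 ray rect ((468.9085998535156, 237.84019470214844), (78.62210845947266, 58.865779876708984), 14.403473854064941)
 cover rough [ 0.4856 -0.0345  0.06  ]
 plate N [0.0471 0.5733 0.818 ] tilt 35.11731703223019 centre(top face) [ 0.4885 -0.0301  0.0596] ((-5.169300079345703, 0.21568870544433594), (82.79010772705078, 58.91456985473633), 3.8997321128845215) low yaw -94.70078533524371
 grip top 76 0.028545990812569227 in cover xy ((2.81827449798584, 0.21212339401245117), (35.954219818115234, 13.131682395935059), 1.0049030780792236) world [ 0.4895 -0.0172  0.0853]
 tcp px [[ 39.3244 360.8555]]
```

```bash
cat > go.py <<'E'
# usage: go(pos, yaw_of_tool_y_deg) -> total shift & turn in move units, tool axes
from rig import env
import numpy as np
from scipy.spatial.transform import Rotation as R
def go(p,Rt,quiet=False):
    s=env.observe();A=s["tool_rot"];sh=A.T@(np.array(p)-s["position"])/.05;tu=R.from_matrix(A.T@Rt).as_rotvec(degrees=True)/8
    print("shift",sh.round(3),"turn",tu.round(3),"t",round(s["time_s"],2),"q",s["q"].round(0),"F",s["ft_force"].round(1))
def down(yaw):
    y=np.array([np.cos(np.radians(yaw)),np.sin(np.radians(yaw)),0]);z=np.array([0,0,-1.]);return np.c_[np.cross(y,z),y,z]
E
python3 -c "
from go import *
go([.4695,.238,.2477],down(104.3))"
```

```text
shift [-7.268e+00 -3.378e+00  4.000e-03] turn [-0.009 -0.005 -4.221] t 0.1 q [ 58.  22.  74.   0.  84. -12.] F [ 0.3  0.3 -0. ]
```

Emit:
move_arm(motion=[[[-0.727,-0.338,0],[0,0,0]],[[-0.727,-0.338,0],[0,0,0]],[[-0.727,-0.338,0],[0,0,0]],[[-0.727,-0.338,0],[0,0,0]],[[-0.727,-0.338,0],[0,0,0]],[[-0.727,-0.338,0],[0,0,0]],[[-0.727,-0.338,0],[0,0,0]],[[-0.727,-0.338,0],[0,0,0]],[[-0.727,-0.338,0],[0,0,0]],[[-0.727,-0.338,0],[0,0,0]],[[0,0,0],[0,0,-0.845]],[[0,0,0],[0,0,-0.845]],[[0,0,0],[0,0,-0.845]],[[0,0,0],[0,0,-0.845]],[[0,0,0],[0,0,-0.845]],[[0,0,0],[0,0,0]],[[0,0,0],[0,0,0]]], claw=0, force=40)

```text
time_s: 1.8
position: [0.4696, 0.238, 0.2481]
tool_rot: [[-0.97, -0.244, -0.0], [-0.244, 0.97, -0.0], [0.0, -0.0, -1.0]]
ft_force: [-0.1, 0.2, 0.1]
grip_width: 0.0852
gripper_force: 0.0
```

```bash
python3 -c "
from go import *
go([.4695,.238,.057],down(104.3)); print(env.observe()['position'])"
```

```text
shift [ 1.000e-03 -0.000e+00  3.823e+00] turn [-0.    -0.003 -0.019] t 1.8 q [ 14.  19.  78.  -0.  83. -90.] F [-0.1  0.2  0.1]
[0.46961163 0.23803072 0.24812596]
```

Emit:
move_arm(motion=[[[0,0,0.64],[0,0,0]],[[0,0,0.64],[0,0,0]],[[0,0,0.64],[0,0,0]],[[0,0,0.64],[0,0,0]],[[0,0,0.64],[0,0,0]],[[0,0,0.4],[0,0,0]],[[0,0,0.26],[0,0,0]],[[0,0,0],[0,0,0]]])

```text
time_s: 2.6
position: [0.4689, 0.2378, 0.0538]
tool_rot: [[-0.969, -0.245, -0.003], [-0.245, 0.969, -0.001], [0.004, -0.0, -1.0]]
ft_force: [-0.2, 1.1, 0.2]
grip_width: 0.0857
gripper_force: 0.0
```

Emit:
move_arm(motion=[[[0,0,0],[0,0,0]],[[0,0,0],[0,0,0]],[[0,0,0],[0,0,0]],[[0,0,0],[0,0,0]],[[0,0,0],[0,0,0]],[[0,0,0],[0,0,0]],[[0,0,0],[0,0,0]],[[0,0,0],[0,0,0]]], claw=1, force=40)

```text
time_s: 3.4
position: [0.4703, 0.2383, 0.0564]
tool_rot: [[-0.969, -0.247, 0.002], [-0.247, 0.969, 0.001], [-0.002, 0.0, -1.0]]
ft_force: [-1.3, 1.0, 5.8]
grip_width: 0.0573
gripper_force: 44.1
```

Emit:
move_arm(motion=[[[0,0,-0.1],[0,0,0]],[[0,0,-0.34],[0,0,0]],[[0,0,-0.4],[0,0,0]],[[0,0,-0.4],[0,0,0]],[[0,0,-0.3],[0,0,0]],[[0,0,0],[0,0,0]],[[-0.29,-0.36,0],[0,0,0]],[[-0.29,-0.36,0],[0,0,0]],[[-0.29,-0.36,0],[0,0,0]],[[-0.29,-0.36,0],[0,0,0]],[[-0.29,-0.36,0],[0,0,0]],[[-0.29,-0.36,0],[0,0,0]],[[-0.29,-0.36,0],[0,0,0]],[[-0.29,-0.39,0],[0,0,0]],[[0,0,0],[0,0,0.4]],[[0,0,0],[0,0,0.4]],[[0,0,0],[0,0,0.4]],[[0,0,0],[0,0,0.275]],[[0,0,0],[0,0,0]],[[0,0,0],[0,0,0]]])

```text
time_s: 5.4
position: [0.6178, 0.1258, 0.1315]
tool_rot: [[-0.999, -0.045, -0.001], [-0.045, 0.999, -0.0], [0.001, 0.0, -1.0]]
ft_force: [-0.4, -0.0, -2.7]
grip_width: 0.0577
gripper_force: 43.9
```

Run:
```python
from rig import env, viewer
from h import *
np.set_printoptions(precision=4,suppress=True)
s=env.observe();print(s["position"],s["tool_rot"].round(3).tolist(),s["grip_width"],s["time_s"],s["ft_force"])
for n in("scene","top"):
    d=viewer.get_image(n);np.savez(f"pics/{n}1.npz",**d);cv2.imwrite(f"pics/{n}1.png",d["frame"][60:260,100:400][:,:,::-1])
    print(n,"tcp px",proj(d,s["position"]),"screw px",proj(d,[.6888,.129,.122]))
a=[cv2.resize(cv2.imread(f"pics/{n}1.png"),(600,400))[:, :] for n in("scene","top")]
cv2.imwrite("pics/pair1.png",cv2.resize(np.vstack(a),(450,600)))
# board face precise, from initial images
for n in("scene","top"):
    d=dict(np.load(f"pics/{n}0.npz"));p=cloud(d).reshape(-1,3)
    m=(abs(p[:,0]-.697)<.008)&(p[:,1]>.04)&(p[:,1]<.22)&(p[:,2]>.03)&(p[:,2]<.128)
    q=p[m]
    for _ in range(6):
        A=np.c_[np.ones(len(q)),q[:,1]-.1295,q[:,2]-.08];c=np.linalg.lstsq(A,q[:,0],rcond=None)[0];r=q[:,0]-A@c;q=q[abs(r)<max(.0012,2*r.std())]
    print(n,"face x at screw",c[0],"yaw",np.degrees(np.arctan(-c[1])),"lean",c[2],len(q),r.std())
```

```text
[0.6178 0.1258 0.1315] [[-0.999, -0.045, -0.001], [-0.045, 0.999, -0.0], [0.001, 0.0, -1.0]] 0.05768654521986512 5.4 [-0.4042 -0.005  -2.6551]
scene tcp px [[252.042 150.64 ]] screw px [[270.3589 139.0497]]
top tcp px [[229.487  164.8695]] screw px [[228.3489 137.9083]]
scene face x at screw 0.6976377710640012 yaw 2.491729291348671 lean 0.0004753656801206939 1332 0.0009491858790903802
top face x at screw 0.6977142117163952 yaw 2.4909667829133864 lean 0.0011474370892561154 721 0.00048178465268797563
```

View pics/pair1.png

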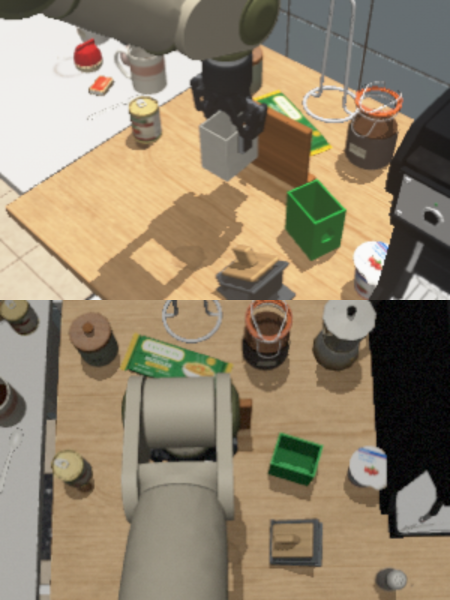

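The pair picture shows the box held upright just in front of the board at about (228,145) in the scene view. In the top view the arm hides it. I'll measure the box in the hand from the scene depth.

Run:
```python
from h import *
np.set_printoptions(precision=4,suppress=True)
d=dict(np.load("pics/scene1.npz"));p=cloud(d).reshape(-1,3);c=d["frame"].reshape(-1,3).astype(int)
X=np.array([.99905,.0435,0]);Y=np.array([-.0435,.99905,0]);Q=np.array([.6178,.1258,0])
l=np.c_[(p-Q)@X,(p-Q)@Y,p[:,2]]
g=(c.max(1)-c.min(1)<25)&(c.sum(1)>240)
f=g&(abs(l[:,0]+.039)<.006)&(abs(l[:,1])<.026)&(l[:,2]>.085)&(l[:,2]<.155)
q=l[f];print("front x",np.median(q[:,0]),len(q),"slopes",np.linalg.lstsq(np.c_[np.ones(len(q)),q[:,1:]],q[:,0],rcond=None)[0])
f=g&(abs(l[:,1]+.029)<.006)&(abs(l[:,0])<.034)&(l[:,2]>.085)&(l[:,2]<.155)
q=l[f];print("right y",np.median(q[:,1]),len(q),"slopes",np.linalg.lstsq(np.c_[np.ones(len(q)),q[:,::2]],q[:,1],rcond=None)[0])
f=g&(abs(l[:,0])<.045)&(abs(l[:,1])<.035)
q=l[f];print("z range",np.percentile(q[:,2],[0,.5,1,3,50,97,99,99.5,100]))
for a in(-.0385,):
  k=g&(abs(l[:,0]+.039)<.003)&(abs(l[:,1])<.022);print("front z range",np.sort(l[k][:,2])[[0,3,8,-9,-4,-1]])
k=g&(l[:,2]>.16)&(l[:,2]<.172)&(abs(l[:,0])<.045)&(abs(l[:,1])<.035);print(l[k])
```

```text
front x -0.039355645086091115 331 slopes [-0.0396 -0.0023  0.002 ]
right y -0.02855464321702858 256 slopes [-0.0248 -0.0159 -0.0368]
z range [0.0759 0.0779 0.0787 0.0806 0.1294 0.2934 0.2953 0.2962 0.4097]
front z range [0.0783 0.0788 0.0799 0.165  0.1661 0.302 ]
[[ 0.0064  0.0267  0.1653]
 [ 0.0088  0.0257  0.1643]
 [ 0.0136  0.0268  0.1607]
 [ 0.0023  0.0263  0.165 ]
 [ 0.0054  0.0259  0.1633]
 [ 0.0077  0.0248  0.1623]
 [-0.0021  0.029   0.1633]
 [-0.0026  0.0251  0.1657]
 [ 0.002   0.0262  0.1622]
 [ 0.005   0.0257  0.1605]
 [-0.0076  0.0272  0.1647]
 [-0.0046  0.0268  0.163 ]
 [-0.0041  0.0239  0.1642]
 [ 0.      0.0245  0.1612]
 [-0.0111  0.0273  0.1638]
 [-0.008   0.027   0.162 ]
 [-0.018   0.0274  0.1651]
 [-0.016   0.026   0.1645]
 [-0.0146  0.0241  0.1646]
 [-0.0099  0.0253  0.161 ]
 [-0.0192  0.0264  0.1633]
 [-0.0167  0.0255  0.1622]
 [-0.0142  0.0247  0.161 ]
 [-0.0236  0.0257  0.1635]
 [-0.0202  0.0257  0.1613]
 [-0.0302  0.0259  0.1646]
 [-0.0279  0.025   0.1636]
 [-0.0237  0.0257  0.1604]
 [-0.0221  0.024   0.1603]
 [-0.0337  0.0261  0.1637]
 [-0.0314  0.025   0.1628]
[... 1542 characters left out ...]
-0.0292 -0.0289  0.1662]
 [-0.0244 -0.0277  0.1622]
 [-0.0215 -0.0283  0.1606]
 [-0.0407 -0.0145  0.163 ]
 [-0.0389 -0.0159  0.1625]
 [-0.038  -0.0182  0.1632]
 [-0.0394 -0.0226  0.1666]
 [-0.0373 -0.0238  0.1659]
 [-0.0341 -0.0271  0.1654]
 [-0.0316 -0.0279  0.1643]
 [-0.0274 -0.0272  0.1609]
 [-0.0271 -0.03    0.1623]
 [-0.0401 -0.0169  0.1608]
 [-0.0392 -0.0192  0.1615]
 [-0.038  -0.0213  0.1619]
 [-0.0384 -0.0247  0.164 ]
 [-0.0385 -0.0278  0.1658]
 [-0.0359 -0.0286  0.1645]
 [-0.0327 -0.0288  0.1624]
 [-0.0307 -0.03    0.1617]
 [-0.0405 -0.0234  0.1617]
 [-0.0396 -0.0257  0.1624]
 [-0.0398 -0.0289  0.1643]
 [-0.036  -0.0286  0.1615]
 [-0.0336 -0.0295  0.1603]
 [-0.0401 -0.0291  0.1615]]
```

Emit:
move_arm(motion=[[[-0.1,0,-0.02],[0,0,0]],[[-0.1,0.004,0],[0,0,0]],[[-0.1,0,0],[0,0,0]],[[-0.1,0,0],[0,0,0]],[[-0.1,0,0],[0,0,0]],[[-0.1,0,0],[0,0,0]],[[-0.1,0,0],[0,0,0]],[[-0.1,0,0],[0,0,0]],[[0,0,0],[0,0,0]],[[0,0,0],[0,0,0]],[[0,0,0],[0,0,0]]])

```text
time_s: 6.6
position: [0.6579, 0.1278, 0.1333]
tool_rot: [[-0.999, -0.044, -0.0], [-0.044, 0.999, -0.0], [0.0, -0.0, -1.0]]
ft_force: [0.5, 0.7, -2.2]
grip_width: 0.0576
gripper_force: 43.9
```

Emit:
move_arm(motion=[[[0,0,0.06],[0,0,0]],[[0,0,0.06],[0,0,0]],[[0,0,0.06],[0,0,0]],[[0,0,0.06],[0,0,0]],[[0,0,0.06],[0,0,0]],[[0,0,0.04],[0,0,0]],[[0,0,0],[0,0,0]],[[0,0,0],[0,0,0]]])

```text
time_s: 7.4
position: [0.6581, 0.1278, 0.1164]
tool_rot: [[-0.999, -0.044, 0.0], [-0.044, 0.999, 0.0], [-0.0, 0.0, -1.0]]
ft_force: [-0.3, 0.9, -2.3]
grip_width: 0.0579
gripper_force: 44.1
```

Emit:
move_arm(motion=[[[0,0,0.02],[0,0,0]],[[0,0,0.02],[0,0,0]],[[0,0,0],[0,0,0]],[[0,0,0],[0,0,0]]])

```text
time_s: 7.8
position: [0.6583, 0.1278, 0.1157]
tool_rot: [[-0.999, -0.044, 0.002], [-0.044, 0.999, -0.0], [-0.002, -0.0, -1.0]]
ft_force: [-3.9, -0.4, 6.6]
grip_width: 0.0575
gripper_force: 45.0
```

Emit:
move_arm(motion=[[[0,0,0],[0,0,0]],[[0,0,0],[0,0,0]],[[0,0,0],[0,0,0]],[[0,0,0],[0,0,0]],[[0,0,0],[0,0,0]],[[0,0,0],[0,0,0]],[[0,0,0],[0,0,0]],[[0,0,0],[0,0,0]]], claw=0)

```text
time_s: 8.6
position: [0.658, 0.1277, 0.1143]
tool_rot: [[-0.999, -0.044, 0.0], [-0.044, 0.999, -0.0], [0.0, -0.0, -1.0]]
ft_force: [-0.5, 0.5, -0.3]
grip_width: 0.0859
gripper_force: 0.0
```

Emit:
move_arm(motion=[[[0,0,-0.2],[0,0,0]],[[0,0,-0.4],[0,0,0]],[[0,0,-0.6],[0,0,0]],[[0,0,-0.6],[0,0,0]],[[0,0,-0.6],[0,0,0]],[[0,0,-0.4],[0,0,0]],[[0.8,0,0],[0,0,0]],[[0.8,0,0],[0,0,0]],[[0.8,0,0],[0,0,0]],[[0.8,0,0],[0,0,0]],[[0.3,-0.8,0],[0,0,0]],[[0,-0.8,0],[0,0,0]],[[0,-0.8,0],[0,0,0]],[[0,0,0],[0,0,0]]])

```text
time_s: 10.0
position: [0.4888, -0.0034, 0.2552]
tool_rot: [[-0.999, -0.04, 0.001], [-0.04, 0.999, -0.001], [-0.001, -0.001, -1.0]]
ft_force: [-0.2, 0.3, -0.2]
grip_width: 0.0855
gripper_force: 0.0
```

Run:
```python
from rig import env, viewer
from h import *
np.set_printoptions(precision=4,suppress=True)
s=env.observe();print(s["position"],s["time_s"],s["ft_force"])
for n in("scene","top"):
    d=viewer.get_image(n);np.savez(f"pics/{n}2.npz",**d)
    p=cloud(d).reshape(-1,3);
    X=np.array([.99905,.0435,0]);Y=np.array([-.0435,.99905,0]);Q=np.array([.6577,.1278,0])
    l=np.c_[(p-Q)@X,(p-Q)@Y,p[:,2]]
    m=(abs(l[:,0])<.045)&(abs(l[:,1])<.036)&(l[:,2]>.144)&(l[:,2]<.156);q=l[m]
    r=cv2.minAreaRect(q[:,:2].astype(np.float32)*1000)
    print(n,len(q),"rim z med",np.median(q[:,2]),r,"slopes",np.linalg.lstsq(np.c_[np.ones(len(q)),q[:,:2]],q[:,2],rcond=None)[0])
a=[cv2.resize(np.load("pics/%s2.npz"%n)["frame"][x][:,:,::-1],(400,400)) for n,x in(("scene",np.s_[80:280,190:390]),("top",np.s_[90:270,170:350]))]
cv2.imwrite("pics/pair2.png",np.hstack(a))
```

```text
[ 0.4888 -0.0034  0.2552] 10.0 [-0.246   0.2922 -0.2455]
scene 38 rim z med 0.14759745120747525 ((-8.016731262207031, -13.723617553710938), (44.946144104003906, 95.0652084350586), 65.57392120361328) slopes [0.1478 0.0404 0.0164]
top 191 rim z med 0.14891774116044387 ((-2.0400962829589844, -1.0810508728027344), (55.96830749511719, 79.13552856445312), 87.71903991699219) slopes [0.1489 0.0273 0.0108]
```

View pics/pair2.png

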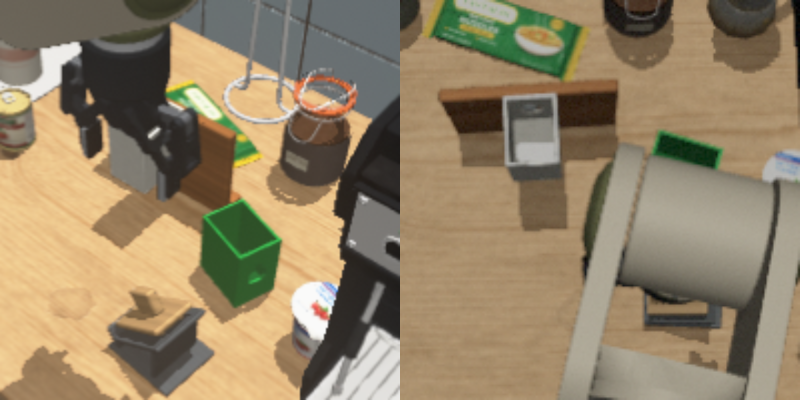

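The pair shows the box hanging on the board, at (532,135) in the top half. Its rim is nearly level at about z 0.149, with a slight forward lean of about 0.03 rad. Next is the cover.

```bash
cat > cov.py <<'E'
from go import *
h=np.radians(-92.7);t=np.radians(35)
X=np.array([np.cos(t)*np.cos(h),np.cos(t)*np.sin(h),np.sin(t)]);N=np.array([-np.sin(t)*np.cos(h),-np.sin(t)*np.sin(h),np.cos(t)])
C=np.array([.4880,-.0332,.0611]);Rg=np.c_[-X,np.cross(N,X),-N]
E
python3 -c "
from cov import *
print(N,Rg); go(C+.121*N,Rg)"
```

```text
[0.02701915 0.57293969 0.81915204] [[ 3.85873454e-02  9.98889875e-01 -2.70191501e-02]
 [ 8.18242683e-01 -4.71064507e-02 -5.72939695e-01]
 [-5.73576436e-01 -3.46944695e-18 -8.19152044e-01]]
shift [-0.084  0.726  1.895] turn [ 3.625 -3.306 11.48 ] t 10.1 q [ -14.   15.   83.    0.   82. -106.] F [0.2 0.2 0.4]
```

Emit:
move_arm(motion=[[[0,0,0],[0.2266,-0.2066,0.7175]],[[0,0,0],[0.2266,-0.2066,0.7175]],[[0,0,0],[0.2266,-0.2066,0.7175]],[[0,0,0],[0.2266,-0.2066,0.7175]],[[0,0,0],[0.2266,-0.2066,0.7175]],[[0,0,0],[0.2266,-0.2066,0.7175]],[[0,0,0],[0.2266,-0.2066,0.7175]],[[0,0,0],[0.2266,-0.2066,0.7175]],[[0,0,0],[0.2266,-0.2066,0.7175]],[[0,0,0],[0.2266,-0.2066,0.7175]],[[0,0,0],[0.2266,-0.2066,0.7175]],[[0,0,0],[0.2266,-0.2066,0.7175]],[[0,0,0],[0.2266,-0.2066,0.7175]],[[0,0,0],[0.2266,-0.2066,0.7175]],[[0,0,0],[0.2266,-0.2066,0.7175]],[[0,0,0],[0.2266,-0.2066,0.7175]],[[0,0,0],[0,0,0]],[[0,0,0],[0,0,0]]], claw=0.4)

```text
time_s: 11.9
position: [0.4885, 0.0011, 0.2544]
tool_rot: [[0.033, 0.999, -0.025], [0.819, -0.041, -0.572], [-0.573, -0.002, -0.82]]
ft_force: [-0.3, -0.7, 0.3]
grip_width: 0.0514
gripper_force: 0.0
```

```bash
python3 -c "
from cov import *
go(C+.121*N,Rg);print(env.observe()['position'],env.observe()['grip_width'])"
```

```text
shift [1.655 0.029 1.141] turn [ 0.014 -0.005  0.04 ] t 11.9 q [  2.  20.  84. -35.  82.  12.] F [-0.3 -0.7  0.3]
[0.48853661 0.00108359 0.25440559] 0.05138761248565289
```

Emit:
move_arm(motion=[[[0.4,0.008,0.28],[0,0,0]],[[0.4,0.007,0.28],[0,0,0]],[[0.4,0.007,0.28],[0,0,0.02]],[[0.45,0.007,0.3],[0,0,0.02]],[[0,0,0],[0,0,0]],[[0,0,0],[0,0,0]],[[0,0,0],[0,0,0]]])

```text
time_s: 12.6
position: [0.492, 0.0347, 0.1618]
tool_rot: [[0.043, 0.999, -0.025], [0.818, -0.049, -0.573], [-0.573, 0.004, -0.819]]
ft_force: [-0.0, 0.4, 0.4]
grip_width: 0.0511
gripper_force: 0.0
```

Run:
```python
from cov import *
go(C+.021*N,Rg)
from rig import viewer
from h import *
o=[]
for n in("scene","top"):
    d=viewer.get_image(n);np.savez(f"pics/{n}3.npz",**d)
    print(n,proj(d,env.observe()["position"]))
    x=np.s_[180:290,210:320] if n=="scene" else np.s_[160:270,240:350]
    o.append(cv2.resize(d["frame"][x][:,:,::-1],(400,400)))
cv2.imwrite("pics/pair3.png",np.hstack(o))
```

```text
shift [ 0.04  -0.021  2.009] turn [ 0.017 -0.002 -0.032] t 12.6 q [  6.  27.  89. -36.  73.  23.] F [-0.   0.4  0.4]
scene [[242.54008229 188.33626555]]
top [[268.59075128 214.80560466]]
```

View pics/pair3.png

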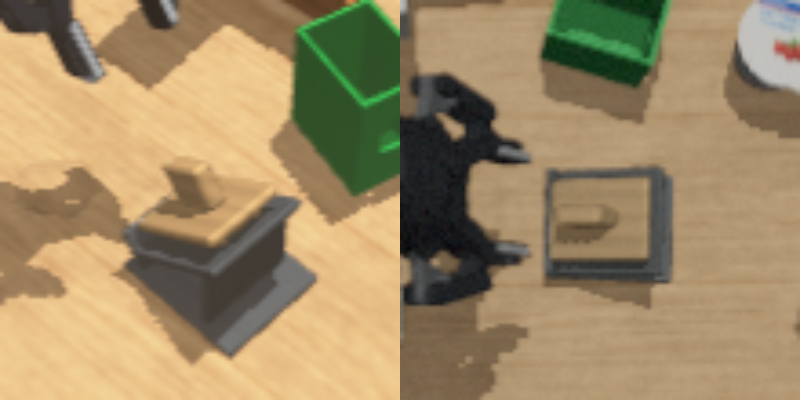

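The fingers at (515,150) and (515,250) in the top half straddle the line of the grip, at about (585,213). The approach is free.

Emit:
move_arm(motion=[[[0.01,-0.01,0.4],[0,0,0]],[[0.01,-0.01,0.4],[0,0,0]],[[0.01,0,0.4],[0,0,0]],[[0.01,0,0.3],[0,0,0]],[[0,0,0.2],[0,0,0]],[[0,0,0.15],[0,0,0]],[[0,0,0.14],[0,0,0]],[[0,0,0],[0,0,0]],[[0,0,0],[0,0,0]]])

```text
time_s: 13.6
position: [0.4881, -0.0203, 0.078]
tool_rot: [[0.042, 0.999, -0.026], [0.818, -0.05, -0.573], [-0.574, 0.003, -0.819]]
ft_force: [-0.5, 0.3, 0.5]
grip_width: 0.051
gripper_force: 0.0
```

```bash
python3 -c "
from cov import *
go(C+.021*N,Rg)"
```

```text
shift [-0.017  0.01   0.004] turn [ 0.006  0.001 -0.028] t 13.6 q [ -0.  33.  97. -42.  59.  28.] F [-0.5  0.3  0.5]
```

Emit:
move_arm(motion=[[[0,0,0],[0,0,0]],[[0,0,0],[0,0,0]],[[0,0,0],[0,0,0]],[[0,0,0],[0,0,0]],[[0,0,0],[0,0,0]],[[0,0,0],[0,0,0]],[[0,0,0],[0,0,0]],[[0,0,0],[0,0,0]]], claw=1, force=40)

```text
time_s: 14.4
position: [0.4882, -0.0203, 0.078]
tool_rot: [[0.043, 0.999, -0.026], [0.818, -0.05, -0.573], [-0.574, 0.003, -0.819]]
ft_force: [1.6, 4.0, 5.6]
grip_width: 0.0134
gripper_force: 41.5
```

Emit:
move_arm(motion=[[[0,0,-0.1],[0,0,0]],[[0,0,-0.2],[0,0,0]],[[0,0,-0.4],[0,0,0]],[[0,0,-0.4],[0,0,0]],[[0,0,-0.4],[0,0,0]],[[0,0,-0.4],[0,0,0]],[[-0.3,0,-0.4],[0,0,0]],[[-0.3,0,-0.4],[0,0,0]],[[-0.3,0,-0.4],[0,0,0]],[[0,0,0],[0,0,0]],[[0,0,0],[0,0,0]]])

```text
time_s: 15.5
position: [0.4898, 0.0319, 0.2302]
tool_rot: [[0.042, 0.999, -0.027], [0.818, -0.05, -0.573], [-0.573, 0.002, -0.819]]
ft_force: [-0.8, 0.1, -2.2]
grip_width: 0.0133
gripper_force: 40.5
```

```bash
python3 -c "
from go import *
print(env.observe()['position'],env.observe()['grip_width'])
p=[.6557-.10,.1266-.0044,.27]
for yaw in(92.5,-87.5): go(p,down(yaw))
"
```

```text
[0.48983774 0.03190191 0.23024732] 0.013332060425740744
shift [ 1.077  1.227 -1.721] turn [ -3.615   3.315 -11.514] t 15.5 q [  6.  22.  84. -35.  81.  17.] F [-0.8  0.1 -2.2]
shift [ 1.077  1.227 -1.721] turn [ 3.233  3.526 10.22 ] t 15.5 q [  6.  22.  84. -35.  81.  17.] F [-0.8  0.1 -2.2]
```

Emit:
move_arm(motion=[[[0.27,0.307,-0.43],[0,0,0]],[[0.27,0.307,-0.43],[0,0,0]],[[0.27,0.307,-0.43],[0,0,0]],[[0.27,0.307,-0.43],[0,0,0]],[[0,0,0],[0.216,0.235,0.6815]],[[0,0,0],[0.216,0.235,0.6815]],[[0,0,0],[0.216,0.235,0.6815]],[[0,0,0],[0.216,0.235,0.6815]],[[0,0,0],[0.216,0.235,0.6815]],[[0,0,0],[0.216,0.235,0.6815]],[[0,0,0],[0.216,0.235,0.6815]],[[0,0,0],[0.216,0.235,0.6815]],[[0,0,0],[0.216,0.235,0.6815]],[[0,0,0],[0.216,0.235,0.6815]],[[0,0,0],[0.216,0.235,0.6815]],[[0,0,0],[0.216,0.235,0.6815]],[[0,0,0],[0.216,0.235,0.6815]],[[0,0,0],[0.216,0.235,0.6815]],[[0,0,0],[0.216,0.235,0.6815]],[[0,0,0],[0,0,0]]])

```text
time_s: 17.5
position: [0.5554, 0.1216, 0.2687]
tool_rot: [[0.999, 0.041, -0.003], [0.041, -0.999, 0.0], [-0.003, -0.0, -1.0]]
ft_force: [-0.5, 1.0, -0.9]
grip_width: 0.0128
gripper_force: 40.4
```

Run:
```python
from go import *
from rig import viewer
from h import *
np.set_printoptions(precision=4,suppress=True)
s=env.observe();T=s["position"];print(T,s["tool_rot"].round(3).tolist())
go([.5557,.1222,.27],down(-87.5))
X=np.array([.99905,.0435,0]);Y=np.array([-.0435,.99905,0])
for n in("scene","top"):
    d=viewer.get_image(n);np.savez(f"pics/{n}4.npz",**d);p=cloud(d).reshape(-1,3);c=d["frame"].reshape(-1,3).astype(int)
    l=np.c_[(p-T)@X,(p-T)@Y,p[:,2]-T[2]]
    wood=c[:,0]-c[:,2]>30
    m=wood&(abs(l[:,0])<.05)&(abs(l[:,1])<.04)&(l[:,2]<-.01)&(l[:,2]>-.045);q=l[m]
    print(n,len(q)); 
    if len(q)>20:
        print(" z hist",np.histogram(q[:,2],bins=np.arange(-.045,-.008,.003)))
        m=q[:,2]>-.03;print(" x pct",np.percentile(q[:,0],[1,5,50,95,99])," y pct",np.percentile(q[:,1],[1,5,50,95,99]))
    # rim of box
    Q=np.array([.6577,.1278,0]);l=np.c_[(p-Q)@X,(p-Q)@Y,p[:,2]]
    m=(l[:,0]>-.05)&(l[:,0]<.036)&(abs(l[:,1])<.034)&(l[:,2]>.1435)&(l[:,2]<.156);q=l[m];print(" rim",len(q),cv2.minAreaRect(q[:,:2].astype(np.float32)*1000))
    print(" ",np.linalg.lstsq(np.c_[np.ones(len(q)),q[:,:2]],q[:,2],rcond=None)[0])
o=[cv2.resize(np.load(f"pics/{n}4.npz")["frame"][x][:,:,::-1],(400,400)) for n,x in(("scene",np.s_[60:200,180:320]),("top",np.s_[100:240,160:300]))]
cv2.imwrite("pics/pair4.png",np.hstack(o))
```

```text
[0.5554 0.1216 0.2687] [[0.999, 0.041, -0.003], [0.041, -0.999, 0.0], [-0.003, -0.0, -1.0]]
shift [ 0.007 -0.011 -0.025] turn [-0.002  0.022 -0.018] t 17.5 q [ 0. 23. 69.  0. 88. 88.] F [-0.5  1.  -0.9]
scene 501
 z hist (array([  0,   0,   0,   0,   1,   9,  47, 254, 165,  12,   6,   7]), array([-0.045, -0.042, -0.039, -0.036, -0.033, -0.03 , -0.027, -0.024,
       -0.021, -0.018, -0.015, -0.012, -0.009]))
 x pct [-0.0398 -0.0384 -0.0163  0.0324  0.037 ]  y pct [-0.0293 -0.0284 -0.0112  0.0236  0.0266]
 rim 202 ((-2.9603347778320312, -0.4652557373046875), (77.39824676513672, 60.05769729614258), 0.7219235301017761)
  [0.1473 0.0194 0.0042]
top 370
 z hist (array([  0,   0,   0,   0,   0,   0,   9, 144, 201,  14,   2,   0]), array([-0.045, -0.042, -0.039, -0.036, -0.033, -0.03 , -0.027, -0.024,
       -0.021, -0.018, -0.015, -0.012, -0.009]))
 x pct [-0.039  -0.0382 -0.0253 -0.0087 -0.0034]  y pct [-0.028  -0.0263 -0.0049  0.0241  0.0261]
 rim 0 ((0.0, 0.0), (0.0, 0.0), 0.0)
  [0. 0. 0.]
```

View pics/pair4.png

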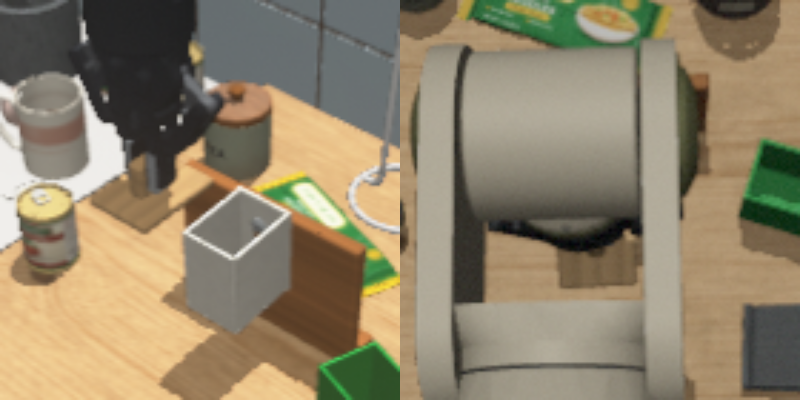

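The scene half shows the cover held level at (155,190), beside the hanging box with its rim at (238,225). The top view of it is blocked by the arm.

Emit:
move_arm(motion=[[[0.3,0,0],[0,0.08,0]],[[0.4,-0.01,0],[0,0.08,0]],[[0.4,-0.01,0],[0,0,0]],[[0.4,-0.01,0],[0,0,0]],[[0.3,-0.01,0],[0,0,0]],[[0.21,0,0.3],[0,0,0]],[[0,0,0.4],[0,0,0]],[[0,0,0.4],[0,0,0]],[[0,0,0.17],[0,0,0]],[[0,0,0],[0,0,0]],[[0,0,0],[0,0,0]]])

```text
time_s: 18.7
position: [0.6579, 0.1284, 0.2087]
tool_rot: [[0.999, 0.043, 0.022], [0.043, -0.999, 0.001], [0.022, 0.0, -1.0]]
ft_force: [0.2, -0.0, -0.2]
grip_width: 0.0133
gripper_force: 40.4
```

Run:
```python
from go import *
from rig import viewer
from h import *
np.set_printoptions(precision=4,suppress=True)
s=env.observe();T=s["position"];print(T,s["tool_rot"].round(3).tolist())
go([.6557,.1277,.178],s["tool_rot"])
X=np.array([.99905,.0435,0]);Y=np.array([-.0435,.99905,0])
d=viewer.get_image("scene");np.savez("pics/scene5.npz",**d);p=cloud(d).reshape(-1,3);c=d["frame"].reshape(-1,3).astype(int)
l=np.c_[(p-T)@X,(p-T)@Y,p[:,2]-T[2]]
wood=c[:,0]-c[:,2]>30
m=wood&(abs(l[:,0])<.046)&(abs(l[:,1])<.04)&(l[:,2]<-.016)&(l[:,2]>-.026);q=l[m]
print("cover",len(q),cv2.minAreaRect(q[:,:2].astype(np.float32)*1000),np.linalg.lstsq(np.c_[np.ones(len(q)),q[:,:2]],q[:,2],rcond=None)[0])
m=(abs(l[:,0])<.055)&(abs(l[:,1])<.04)&(p[:,2]>.08)&(p[:,2]<.14)&(c.max(1)-c.min(1)<25);q=l[m]
f=q[abs(q[:,0]+.042)<.006];print("box front x",np.median(f[:,0]),len(f)," side y",np.median(q[(q[:,0]>-.03)&(q[:,0]<.03)][:,1]))
```

```text
[0.6579 0.1284 0.2087] [[0.999, 0.043, 0.022], [0.043, -0.999, 0.001], [0.022, 0.0, -1.0]]
shift [-0.059  0.012  0.612] turn [0. 0. 0.] t 18.7 q [ 1. 35. 58.  0. 86. 88.] F [ 0.2 -0.  -0.2]
cover 357 ((-0.15593719482421875, -1.392538070678711), (58.830238342285156, 78.32987213134766), 88.40631866455078) [-0.0214  0.0262  0.0107]
box front x -0.03957511509085246 308  side y -0.028657412204509857
```

Emit:
move_arm(motion=[[[-0.05,0,0.1],[0,0,0]],[[0,0,0.1],[0,0,0]],[[0,0,0.1],[0,0,0]],[[0,0,0.1],[0,0,0]],[[0,0,0.08],[0,0,0]],[[0,0,0.04],[0,0,0]],[[0,0,0],[0,0,0]],[[0,0,0],[0,0,0]]])

```text
time_s: 19.55
position: [0.656, 0.1283, 0.1823]
tool_rot: [[0.999, 0.043, 0.022], [0.043, -0.999, 0.001], [0.022, 0.0, -1.0]]
ft_force: [-0.3, 0.2, -1.1]
grip_width: 0.0134
gripper_force: 40.4
```

Emit:
move_arm(motion=[[[0,0,0.03],[0,0,0]],[[0,0,0.03],[0,0,0]],[[0,0,0],[0,0,0]],[[0,0,0],[0,0,0]]])

```text
time_s: 19.95
position: [0.6559, 0.1283, 0.1791]
tool_rot: [[0.999, 0.043, 0.022], [0.043, -0.999, 0.001], [0.022, 0.0, -1.0]]
ft_force: [-0.9, 0.3, -0.1]
grip_width: 0.0133
gripper_force: 40.4
```

Emit:
move_arm(motion=[[[0,0,0.02],[0,0,0]],[[0,0,0],[0,0,0]],[[0,0,0],[0,0,0]]])

```text
time_s: 20.25
position: [0.656, 0.1283, 0.1782]
tool_rot: [[0.999, 0.043, 0.022], [0.043, -0.999, 0.001], [0.022, 0.0, -1.0]]
ft_force: [0.3, 0.2, -1.3]
grip_width: 0.0132
gripper_force: 40.4
```

Emit:
move_arm(motion=[[[0,0,0.015],[0,0,0]],[[0,0,0.015],[0,0,0]],[[0,0,0],[0,0,0]],[[0,0,0],[0,0,0]]])

```text
time_s: 20.65
position: [0.6561, 0.1284, 0.1776]
tool_rot: [[0.999, 0.043, 0.023], [0.043, -0.999, 0.001], [0.023, 0.0, -1.0]]
ft_force: [-1.6, 0.5, 5.7]
grip_width: 0.0135
gripper_force: 41.3
```

Emit:
move_arm(motion=[[[0,0,0],[0,0,0]],[[0,0,0],[0,0,0]],[[0,0,0],[0,0,0]],[[0,0,0],[0,0,0]],[[0,0,0],[0,0,0]],[[0,0,0],[0,0,0]]], claw=0.4)

```text
time_s: 21.25
position: [0.656, 0.1283, 0.1766]
tool_rot: [[0.999, 0.043, 0.022], [0.043, -0.999, 0.001], [0.022, 0.0, -1.0]]
ft_force: [0.6, -1.0, 0.2]
grip_width: 0.051
gripper_force: 0.0
```

Emit:
move_arm(motion=[[[0,0,-0.2],[0,0,0]],[[0,0,-0.4],[0,0,0]],[[0,0,-0.6],[0,0,0]],[[0,0,-0.6],[0,0,0]],[[-0.6,0,0],[0,0,0]],[[-0.6,0,0],[0,0,0]],[[-0.6,0,0],[0,0,0]],[[-0.6,0,0],[0,0,0]],[[-0.6,0.6,0],[0,0,0]],[[-0.3,0.8,0],[0,0,0]],[[0,0.8,0],[0,0,0]],[[0,0,0],[0,0,0]],[[0,0,0],[0,0,0]]])

```text
time_s: 22.55
position: [0.494, 0.0108, 0.2637]
tool_rot: [[0.999, 0.041, 0.023], [0.041, -0.999, 0.001], [0.023, 0.0, -1.0]]
ft_force: [0.1, -0.1, 0.5]
grip_width: 0.0513
gripper_force: 0.0
```

Run:
```python
from rig import env, viewer
from h import *
np.set_printoptions(precision=4,suppress=True)
s=env.observe();print(s["position"],s["time_s"],s["ft_force"])
X=np.array([.99905,.0435,0]);Y=np.array([-.0435,.99905,0]);Q=np.array([.6577,.1278,0])
o=[]
for n in("scene","top"):
    d=viewer.get_image(n);np.savez(f"pics/{n}6.npz",**d);p=cloud(d).reshape(-1,3);c=d["frame"].reshape(-1,3).astype(int)
    l=np.c_[(p-Q)@X,(p-Q)@Y,p[:,2]]
    wood=c[:,0]-c[:,2]>30
    m=wood&(abs(l[:,0]+.002)<.045)&(abs(l[:,1])<.036)&(l[:,2]>.147)&(l[:,2]<.166);q=l[m]
    print(n,"cover",len(q),np.median(q[:,2]),cv2.minAreaRect(q[:,:2].astype(np.float32)*1000),np.linalg.lstsq(np.c_[np.ones(len(q)),q[:,:2]],q[:,2],rcond=None)[0])
    f=l[(abs(l[:,0]+.041)<.008)&(abs(l[:,1])<.024)&(l[:,2]>.07)&(l[:,2]<.14)]
    if len(f)>30: print(" front",np.linalg.lstsq(np.c_[np.ones(len(f)),f[:,1],f[:,2]-.149],f[:,0],rcond=None)[0],len(f))
    x=np.s_[60:200,180:320] if n=="scene" else np.s_[90:210,160:280]
    o.append(cv2.resize(d["frame"][x][:,:,::-1],(400,400)))
cv2.imwrite("pics/pair6.png",np.hstack(o))
```

```text
[0.494  0.0108 0.2637] 22.55 [ 0.0575 -0.1335  0.5073]
scene cover 43 0.15569726441262854 ((-2.922821044921875, 1.6633033752441406), (73.86808013916016, 56.18278121948242), 4.220519065856934) [0.156  0.0477 0.0016]
 front [-0.0404  0.0018 -0.0239] 224
top cover 662 0.1568808834508501 ((-1.346435546875, -0.0348052978515625), (57.5312614440918, 78.77688598632812), 87.47090911865234) [0.1569 0.0307 0.0033]
 front [-0.0405 -0.0038 -0.0269] 109
```

View pics/pair6.png

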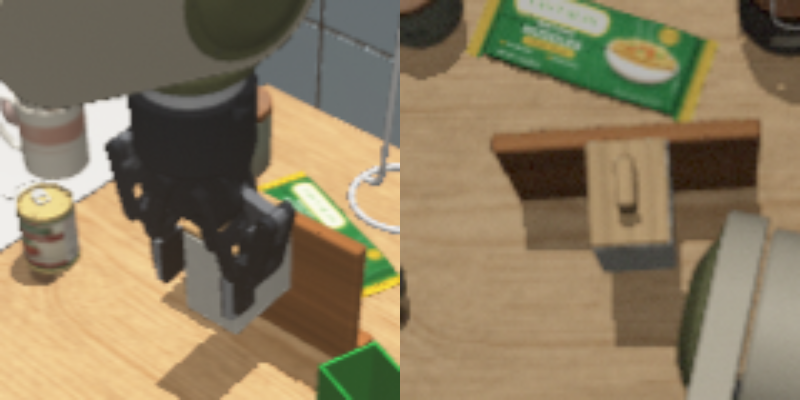

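The cover is flush on the hanging box, at (630,190) in the top half. Its slope of 0.031 matches the box's 0.027, and its top is at z 0.157, which is the rim height plus the 8 mm plate. The hand is clear.

```bash
python3 -c "
from rig import env
print(env.close_job())"
```

```text
the job is handed in; nothing more can be done
None
```

The job is handed in, though the hand-in returned no verdict: by my last measurement the tea box hangs locked on the screw with the cover seated flat on it, and the arm stayed clear of the tin, tub and mill.

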